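Knock two spring pins home in gearmotors with a mallet

ROBOT

A 7-joint arm with a two-finger parallel gripper is mounted at the origin on the work surface. World frame = base frame: x ahead of the robot, y to its left, z up, the work surface at z = 0. Lengths are in mm, angles in rad, forces in N, time in s.
With the tool pointing down it reaches from about 350 to 900 mm from the base axis. Payload 19.9 kg.
Tool frame: the origin (TCP) lies midway between the tips of the shut fingers; the grasp point (between the pads) lies 19 mm behind it; z points along the fingers, y is the line along which they close (so a half turn about z gives the same grasp; the last joint's range is limited). The gripper opens to 85 mm and grips with 20 to 120 N. Pads are 22 mm wide; open, the fingers measure 114 mm over their backs; the gripper's body (76 mm by 85 mm) begins 54 mm behind the grasp point. The pads swing forward as they close: fully open they stand 13 mm farther back than shut.
Start: joints at [1.264, 0.417, -0.01, 1.614, 0.005, 1.111, -0.053], TCP at [163.567, -603.196, 209.06] pointing down, gripper open.
Joint ranges: [-2.81, 2.81], [-0.39, 2.02], [-1.27, 1.25], [0.06, 2.57], [-1.19, 4.33], [0.19, 2], [-2.82, 2.82]. Speed limits (rad/s): [1.89, 1.89, 2.39, 2.39, 3.01, 3.01, 3.01].

INTERFACE

Orientations are given as [roll, pitch, yaw] about the fixed x, y, z axes, in that order (R = Rz(yaw) Ry(pitch) Rx(roll)).
In Python, from workcell import sensors, imaging, arm gives the robot as it stands.
- The arm moves only by the shell command python3 -m handwheel 'ROWS' [OPENING] [FORCE]. ROWS is JSON, a list of rows, each a list of 4 numbers: the shift along the world's x, y, z scaled (see below), then the turn about the world's z scaled (see below). A call has 1 to 5 rows; each row is the pose to reach, as a shift and turn from the pose commanded when the call began; what a row does not reach only later rows make up. The controller multiplies each number of a shift by 250 mm and each number of a turn by 0.5 rad. A row lasts 1/10 s, in which the tool goes at most 50 mm and 8.59 degrees, less where a joint would pass 70% of its speed; a pose out of reach is approached as far as the arm can. A call with a number of a shift or a turn outside -1 to 1 is refused whole. A call with a gripper value outside its range is refused whole. OPENING is the closure, from 0 (fully open) to 1 (shut), set as the call begins (- or left out, the last holds). The fingers move at their own pace and stop on an object; FORCE is the grip in N (left out, the last holds). Time passes only in rows, so rows that repeat a pose let the fingers close. It gives the time, the measured TCP pose, the force, the opening and the grip force at its end, in the units of the state.
- sensors.get_state(): the state, without advancing time (a new reading comes with each control period).
- imaging.snapshot(name): name is "scene" or "top" or "wrist"; returns a dict with "image" (480x640x3 uint8, red, green, blue), "fx", "fy", "cx", "cy" (pixels), "R" (3x3) and "t" (3): a world point X has camera coordinates R X + t. Camera axes: x right, y down, z forward; pixel columns grow to the right and rows downward; lengths in mm; the calibration is good to about 2 mm. The wrist camera is an equidistant fisheye: a pixel r from the principal point sees the ray r / f radians off the axis. A picture is of the moment at which its call begins. There is no depth.
- arm.close_job(): hands the job in; it is judged then, once.
The state is a dict: "time_s": time; "q": joint angles; "joint_velocities": joint speeds; "joint_torque": joint torques, N m; "tool_pos": TCP position; "tcp_rot": TCP orientation; "ft_force": force on the tool from outside, world axes, zero at the start; "ft_torque": the same for the moment, N m; "opening": finger opening in mm; "finger_force": force on a finger pad.
Only numpy, scipy, OpenCV 4.12 (cv2) and the standard library are available. Lean on these libraries where they do the work, as an engineer would, in place of code of your own. Each camera call takes 0.05 s, during which the arm holds its last target. There are 200 camera calls.

TASK

Pick up the orange mallet and knock the golden spring pin of each of the two gearmotors down with it until the pin goes solid on the stop hidden in its gearcase. The stops lie at different depths and the pins stay proud of the case, so feel for the moment each one bottoms and stop there: a pin driven on past its stop is ruined, and the pins are hit with the mallet only, not with the gripper. Then stand the mallet back upright on its black pad, let go, and leave the other things on the bench undisturbed.

Things in the scene. Friction and masses are not known exactly. Their poses are not given: they have to be found in the camera images.
- mallet: orange block mallet standing on its striking face: head 44 (x) x 40 (y) x 76 mm high with flat cheeks; level wooden handle 22 wide, 26 mm high, towards its own -x, centre line 42 mm above the face, end 145 mm from the head's centre. Origin: centre of the lower (striking) face, z up. About 0.45 kg, mostly head. Choke up: grip across the cheeks (40 mm), as it twists in a hold on the handle
- pad: black rubber pad 130 x 130 x 6 mm fixed to the bench, where the mallet stands; origin: centre of its underside, so its top is 6 mm higher
- motor_a: gearmotor fixed to the bench: steel plate 100 x 100 x 8 mm, black can 74 mm across, round aluminium gearcase 82 mm across with its flat top (deck) 98 mm above the origin. Origin: centre of the plate's underside, z up. On the deck, along its own x: the spring pin at +22 mm; at -22 mm a boss 28 mm across, 14 mm high. The stop inside lies at another depth than the other motor's
- pin_a: golden spring pin of motor_a, upright, 8 mm across; origin: centre of its top. Starts 20 to 25 mm above the deck. Tight: 8 to 12 N slides it straight down, and it stays where left. It goes solid on its hidden stop somewhere 3 to 15 mm above the deck, at a depth that differs between the motors and cannot be seen; over about 60 N the stop itself gives way for good
- motor_b: gearmotor fixed to the bench: steel plate 100 x 100 x 8 mm, black can 74 mm across, round aluminium gearcase 82 mm across with its flat top (deck) 98 mm above the origin. Origin: centre of the plate's underside, z up. On the deck, along its own x: the spring pin at +22 mm; at -22 mm a boss 28 mm across, 14 mm high. The stop inside lies at another depth than the other motor's
- pin_b: golden spring pin of motor_b, upright, 8 mm across; origin: centre of its top. Starts 20 to 25 mm above the deck. Tight: 8 to 12 N slides it straight down, and it stays where left. It goes solid on its hidden stop somewhere 3 to 15 mm above the deck, at a depth that differs between the motors and cannot be seen; over about 60 N the stop itself gives way for good
- rotor: bystander, loose on the mat: motor rotor lying on its side, 120 mm shaft, 40 mm high; origin under its middle
- gear: bystander, loose on the mat: brass ring gear 44 mm across, 12 mm high; origin under its centre
- driver: bystander, loose on the mat: red-handled screwdriver lying flat; origin under its middle
- grease: bystander, loose on the mat: grease can 60 mm across, 85 mm high; origin under its centre
- carton: bystander, loose on the mat: cardboard box 90 x 70 x 50 mm; origin under its centre
- gearcase: bystander, loose on the mat: spare aluminium gearcase 72 mm across, 50 mm high; origin under its centre
Things that resemble listed ones, but are neither listed nor needed, are in the scene too. Leave any pink or white look-alike of the motor_a alone.

How it is judged (in metres and radians):
On the way, in this order (a step that is already met when the one before it is completed fails the run):
1. the mallet is lifted clear of its pad (height (world z) of mallet above 0.06 m), for 0.1 s.
2. one pin is driven home on its stop ((z of pin_a in the frame of motor_a between 0.1 and 0.1048 m or z of pin_b in the frame of motor_b between 0.108 and 0.1128 m)), for 0.1 s.
3. both pins are home on their stops (z of pin_a in the frame of motor_a between 0.1 and 0.1048 m and z of pin_b in the frame of motor_b between 0.108 and 0.1128 m), for 0.1 s.
At the end, for the whole second after the job is handed in: Each pin rests on its own hidden stop: no more than 1.8 mm above it and no more than 3 mm driven past it. The mallet stands upright (within 0.15 rad) and still on the black pad, the centre of its face within the pad's edges, released (all of step 3 and angle between mallet's own z axis and vertical below 0.15 rad and x of mallet in the frame of pad between -0.065 and 0.065 m and y of mallet in the frame of pad between -0.065 and 0.065 m and z of mallet in the frame of pad between 0.002 and 0.01 m and linear speed of mallet below 0.02 m/s and contact force between the fingers and mallet below 0.2 N); the robot touches nothing.
It fails at once if pin A is driven more than 3 mm past its stop (z of pin_a in the frame of motor_a below 0.1 m).
It fails at once if pin B is driven more than 3 mm past its stop (z of pin_b in the frame of motor_b below 0.108 m).
It fails at once if the gripper or arm itself pushes pin A (contact force between any of the fingers, the arm and pin_a above 2 N).
It fails at once if the gripper or arm itself pushes pin B (contact force between any of the fingers, the arm and pin_b above 2 N).
It fails at once if a bystander is pushed more than 30 mm away (distance of any of rotor, gear, driver, grease, carton, gearcase from where it was at the start of the episode above 0.03 m).
It also fails if it takes over 56 s, if anything falls off the work surface, if the arm or the gripper's body presses on something with over 40 N, if the wrist force passes 120 N, or if a joint passes its speed limit or range.

## Working session

There is one attempt and no reset: what is moved stays moved. The work goes in short steps, Python scripts to look and compute and a shell command to move; the robot and the scene stay as the last step left them, time stands still between calls to the robot, and variables do not carry over. Pictures are saved under pics/ and viewed, at most 10 in all, crops included, and the job is handed in when it is done.

```bash
mkdir -p pics; ls; python3 - <<'E'
from workcell import sensors, imaging
import cv2,numpy as np
s=sensors.get_state();print(s)
for n in ["scene","top"]:
    d=imaging.snapshot(n);cv2.imwrite(f"pics/{n}0.png",d["image"][:,:,::-1])
    np.savez(f"{n}0.npz",**d);print(n,d["fx"],d["cx"],d["cy"],np.round(d["R"],3).tolist(),d["t"])
E
```

```text
pics
{'time_s': 0.0, 'q': array([ 1.26453122,  0.41797458, -0.01032841,  1.61415084,  0.00469815,
        1.11069167, -0.05304175]), 'joint_velocities': array([ 3.50862893e-04,  9.08444439e-04, -2.07611362e-04, -6.83183406e-04,
       -1.06569996e-03, -1.18912864e-03,  8.94986553e-05]), 'joint_torque': array([-3.77288261e-04, -8.64437485e+01,  6.79429416e-01, -4.34897804e+01,
        1.91490026e-02,  7.56182650e-03,  2.49843316e-05]), 'tool_pos': array([ 163.46079797, -602.87172181,  208.46959074]), 'tcp_rot': array([-3.14039484e+00,  7.83319608e-05,  2.64753963e-01]), 'ft_force': array([-0.12422383,  0.38513493,  1.59829542]), 'ft_torque': array([ 0.0227293 , -0.05680994,  0.02525272]), 'finger_force': 0.0, 'opening': 85.23790850075525}
scene 613.6653348058378 323.20979756748085 239.45983954653857 [[-0.091, 0.996, -0.011], [0.709, 0.057, -0.703], [-0.699, -0.072, -0.711]] [  50.44853653 -273.68582491 1709.28859812]
top 440.6957257284476 321.0879167387157 244.40131859039923 [[-0.018, -1.0, -0.012], [-0.983, 0.02, -0.181], [0.182, 0.009, -0.983]] [5.08941763e-01 4.56184680e+02 1.16908555e+03]
```

View pics/scene0.png

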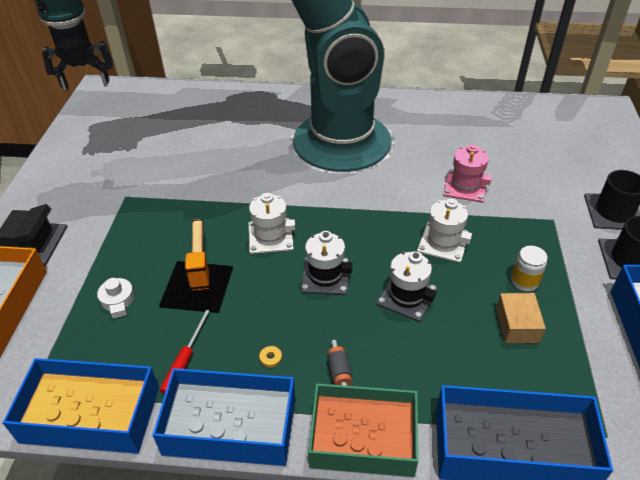

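View pics/top0.png

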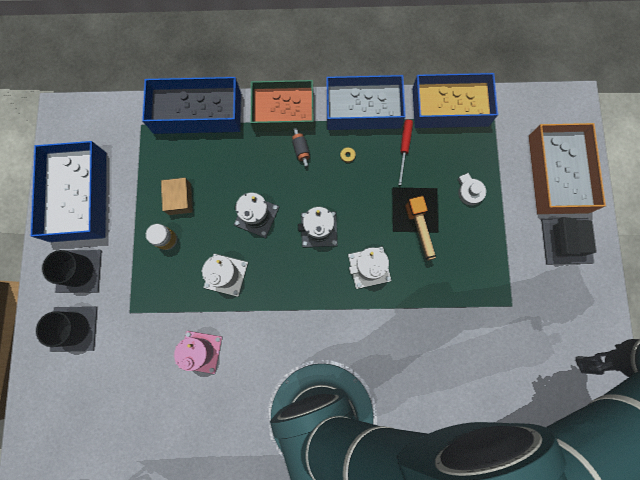

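Scene: mallet at (197,265) on its pad, and the two black-can motors at (325,260) and (408,282), or (318,225) and (253,210) in the top view. The white and pink ones are decoys. Next I'll measure these by ray casting.

```bash
cat > h.py <<'E'
import numpy as np,cv2
def ray(d,u,v):
    R,t=d["R"],d["t"];c=-R.T@t
    k=R.T@np.array([(u-d["cx"])/d["fx"],(v-d["cy"])/d["fy"],1.]);return c,k
def plane(d,u,v,z):
    c,k=ray(d,u,v);return c+k*(z-c[2])/k[2]
def two(a,b):
    (c1,k1),(c2,k2)=a,b
    A=np.c_[k1,-k2];s=np.linalg.lstsq(A,c2-c1,rcond=None)[0]
    p,q=c1+s[0]*k1,c2+s[1]*k2;return (p+q)/2,np.linalg.norm(p-q)
def blobs(m,amin=3):
    n,l,st,ce=cv2.connectedComponentsWithStats(m.astype(np.uint8));return [(st[i],ce[i],l==i) for i in range(1,n) if st[i][4]>=amin]
E
python3 - <<'E'
from h import *
for n,boxes in [("scene",[(300,225,350,290),(385,245,440,315)]),("top",[(298,200,340,248),(232,185,278,238)])]:
    d=dict(np.load(n+"0.npz"));im=d["image"];hsv=cv2.cvtColor(im,cv2.COLOR_RGB2HSV)
    g=(hsv[...,0]>12)&(hsv[...,0]<30)&(hsv[...,1]>110)&(hsv[...,2]>80)
    for b in boxes:
        mm=np.zeros_like(g);mm[b[1]:b[3],b[0]:b[2]]=g[b[1]:b[3],b[0]:b[2]]
        print(n,b,[(s.tolist(),c.round(1).tolist()) for s,c,_ in blobs(mm)])
    o=(hsv[...,0]<16)&(hsv[...,1]>200)&(hsv[...,2]>120);
    w=(hsv[...,0]>10)&(hsv[...,0]<24)&(hsv[...,1]>90)&(hsv[...,2]>100)
    k=im.max(2)<30
    x0,y0,x1,y1=(150,200,240,320) if n=="scene" else (385,180,445,265)
    for nm,m in [("orange",o),("wood",w),("pad",k)]:
        mm=np.zeros_like(m);mm[y0:y1,x0:x1]=m[y0:y1,x0:x1]
        print(n,nm,[(s.tolist(),c.round(1).tolist()) for s,c,_ in blobs(mm,15)])
# crops
for n,b in [("scene",(290,215,450,325)),("top",(225,175,445,275))]:
    im=np.load(n+"0.npz")["image"][b[1]:b[3],b[0]:b[2],::-1]
    im=cv2.resize(im,None,fx=3,fy=3,interpolation=cv2.INTER_CUBIC); globals()[n]=im
w=max(scene.shape[1],top.shape[1]);P=lambda i:np.pad(i,((0,0),(0,w-i.shape[1]),(0,0)))
o=np.vstack([P(scene)[:298],P(top)[:300]]);cv2.imwrite("pics/crop1.png",o);print(o.shape)
E
```

```text
scene (300, 225, 350, 290) [([323, 245, 3, 10, 27], [323.9, 249.7])]
scene (385, 245, 440, 315) [([406, 266, 4, 9, 26], [407.1, 269.9])]
scene orange [([185, 252, 20, 17, 43], [198.4, 264.2]), ([188, 271, 20, 16, 254], [197.6, 278.6])]
scene wood [([185, 219, 20, 51, 657], [195.7, 247.7]), ([187, 271, 22, 16, 275], [197.8, 278.5])]
scene pad [([160, 261, 73, 52, 2152], [196.0, 289.6])]
top (298, 200, 340, 248) [([317, 210, 3, 3, 6], [317.8, 211.3])]
top (232, 185, 278, 238) [([252, 197, 3, 2, 6], [253.0, 197.5])]
top orange []
top wood [([409, 196, 19, 18, 233], [417.9, 204.7]), ([416, 214, 13, 42, 107], [421.5, 233.0])]
top pad [([396, 188, 41, 20, 257], [419.3, 194.1]), ([424, 215, 7, 10, 22], [426.5, 219.6]), ([406, 219, 11, 13, 47], [412.3, 224.0]), ([427, 223, 6, 9, 15], [429.5, 227.5])]
(598, 660, 3)
```

View pics/crop1.png

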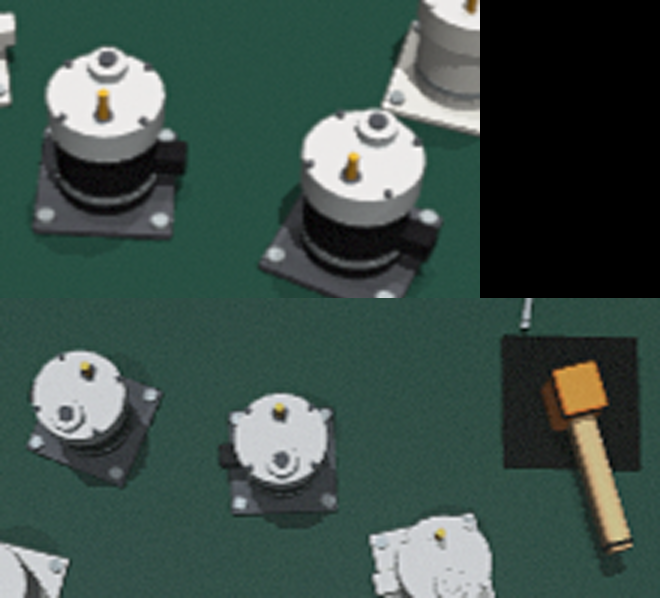

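The crop shows both pins in both views, with the bosses lying on the robot side of the pins. The mallet head top is at top-view (418,205) and the handle end at (431,258).

```bash
python3 - <<'E'
from h import *
S=dict(np.load("scene0.npz"));T=dict(np.load("top0.npz"))
for nm,s,t,b in [("1",(324,245.5),(317.8,211.5),(319,229)),("2",(407.5,266.3),(253,197.8),(247,213.3))]:
    p,e=two(ray(S,*s),ray(T,*t));pl=plane(T,*t,121);bb=plane(T,*b,112);dv=pl-bb
    print(nm,p.round(1),e.round(1),pl.round(1),plane(S,*s,121).round(1),"boss",bb.round(1),np.hypot(*dv[:2]).round(1),np.arctan2(dv[1],dv[0]).round(3))
h=plane(T,418.4,205,82);e=plane(T,431,258.3,61);hh=plane(T,424,232,61)
dv=h-e;print("mallet",h.round(1),e.round(1),np.hypot(*dv[:2]),np.arctan2(dv[1],dv[0]))
print("scene head", plane(S,198,262.5,82).round(1),"pad",[plane(T,u/3+225,v/3+175,6).round(0).tolist() for u,v in [(502,39),(637,41),(640,169),(502,168)]])
# handle centre line from mask in top
hsv=cv2.cvtColor(T["image"],cv2.COLOR_RGB2HSV);m=(hsv[...,0]>8)&(hsv[...,0]<26)&(hsv[...,1]>60)&(hsv[...,2]>120)
m[:218]=0;m[265:]=0;m[:,:405]=0;m[:,445:]=0
v,u=np.nonzero(m);P=np.array([plane(T,a,b,61)[:2] for a,b in zip(u,v)]);vx,vy,x,y=cv2.fitLine(P.astype(np.float32),cv2.DIST_HUBER,0,.1,.1).ravel();print("handle dir",np.arctan(vy/vx),x,y,len(u))
E
```

```text
1 [527.4  -0.8 125.2] 2.4 [528.6  -2.  121. ] [ 5.232e+02 -1.000e-01  1.210e+02] boss [484.   -4.2 112. ] 44.7 0.049
2 [568.8 168.3 122.5] 2.7 [569.3 167.2 121. ] [567.1 169.8 121. ] boss [530.1 184.1 112. ] 42.7 -0.406
mallet [ 551.2 -272.5   82. ] [ 408.7 -302.2   61. ] 145.540569063591 0.2056647180683472
scene head [ 555.9 -261.6   82. ] pad [[624.0, -217.0, 6.0], [620.0, -347.0, 6.0], [494.0, -341.0, 6.0], [497.0, -211.0, 6.0]]
handle dir 0.24867268 468.3018 -290.66214 320
```

```bash
python3 -m handwheel '[[0.776,0.666,0,0],[0.776,0.666,0,0],[0.776,0.666,0,0],[0.776,0.666,0,0],[0.776,0.666,0,-0.04]]' 0 80; python3 -m handwheel '[[0.776,0.666,0,0],[0.776,0.666,0,0],[0.776,0.666,0,0],[0.776,0.666,0,0],[0.776,0.666,0,0]]'; python3 -m handwheel '[[0,0,0,0],[0,0,0,0]]'
python3 - <<'E'
from workcell import imaging,sensors
import cv2,numpy as np
d=imaging.snapshot("wrist");np.savez("w1.npz",**d);cv2.imwrite("pics/w1.png",d["image"][:,:,::-1]);print(d["fx"],d["cx"],d["cy"]);s=sensors.get_state();print(s["tool_pos"],s["tcp_rot"])
E
```

```text
time_s: 0.6
tool_pos: [354.4, -438.7, 209.0]
tcp_rot: [-3.141, 0.0, 0.245]
ft_force: [0.4, -1.0, -0.4]
opening: 85.4
finger_force: 0.0
time_s: 1.1
tool_pos: [544.1, -276.0, 208.9]
tcp_rot: [-3.141, 0.0, 0.245]
ft_force: [1.2, -1.4, 0.4]
opening: 85.4
finger_force: 0.0
time_s: 1.3
tool_pos: [543.4, -276.5, 208.5]
tcp_rot: [-3.141, 0.001, 0.247]
ft_force: [-0.6, -2.3, -0.5]
opening: 85.0
finger_force: 0.0
371.64829954431775 317.18820382103644 239.23945134723792
[ 542.56958167 -277.80985762  208.62031681] [-3.14123956e+00  9.38540729e-04  2.44766432e-01]
```

View pics/w1.png

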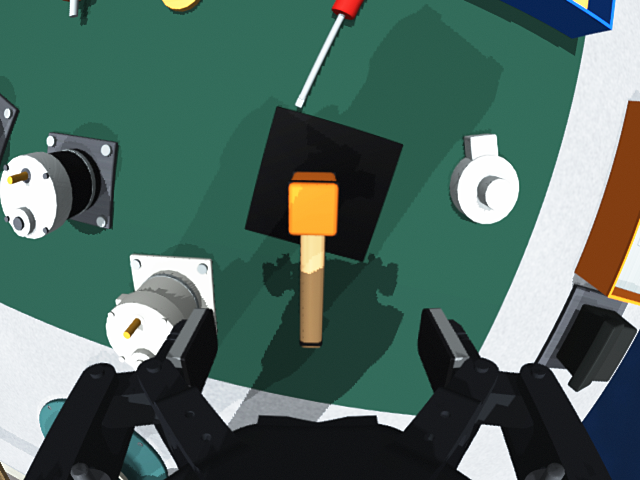

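The wrist view shows the mallet head top spanning about (290,182)–(337,235), square to the image, so the yaw is right. I'll ray cast its position.

```bash
cat >> h.py <<'E'
def fray(d,u,v):
    c=-d["R"].T@d["t"];x,y=(u-d["cx"])/d["fx"],(v-d["cy"])/d["fy"];r=np.hypot(x,y)
    k=d["R"].T@np.array([np.sin(r)*x/r,np.sin(r)*y/r,np.cos(r)]);return c,k
def fplane(d,u,v,z):
    c,k=fray(d,u,v);return c+k*(z-c[2])/k[2]
E
python3 - <<'E'
from h import *
d=dict(np.load("w1.npz"));im=d["image"];hsv=cv2.cvtColor(im,cv2.COLOR_RGB2HSV)
m=(hsv[...,0]>8)&(hsv[...,0]<24)&(hsv[...,1]>170)&(hsv[...,2]>210);m[:160]=0;m[245:]=0;m[:,:270]=0;m[:,360:]=0
b=max(blobs(m,50),key=lambda q:q[0][4]);print(b[0],b[1])
c=cv2.boxPoints(cv2.minAreaRect(np.argwhere(b[2])[:,::-1].astype(np.float32)));P=np.array([fplane(d,u,v,82)[:2] for u,v in c]);print(P.round(1),P.mean(0),[np.linalg.norm(P[i]-P[i-1]).round(1) for i in range(4)])
e=fplane(d,311,345,61);print(e, "yaw",np.arctan2(*(P.mean(0)-e[:2])[::-1]))
E
```

```text
[ 289  183   49   52 2402] [312.88717735 208.80308077]
[[ 568.2 -248.3]
 [ 577.5 -285.4]
 [ 536.2 -296.4]
 [ 526.5 -257.9]] [ 552.10629427 -272.021473  ] [np.float64(42.7), np.float64(38.2), np.float64(42.7), np.float64(39.7)]
[ 409.5694946  -304.96684466   61.        ] yaw 0.22714695108271346
```

```bash
python3 -m handwheel '[[0.036,0.024,0,0],[0.036,0.024,-0.2,0],[0.036,0.024,-0.4,0],[0.036,0.024,-0.6,0],[0.036,0.024,-0.712,0]]'; python3 -m handwheel '[[0,0,0,0],[0,0,0,0],[0,0,0,0],[0,0,0,0],[0,0,0,0]]' 1 100;python3 -m handwheel '[[0,0,0,0],[0,0,0,0],[0,0,0,0],[0,0,0,0],[0,0,0,0]]' 1 100
```

```text
time_s: 1.85
tool_pos: [550.1, -271.4, 27.4]
tcp_rot: [-3.139, 0.003, 0.243]
ft_force: [0.3, -0.7, -0.3]
opening: 85.7
finger_force: 0.0
time_s: 2.35
tool_pos: [553.2, -272.1, 33.5]
tcp_rot: [3.14, -0.002, 0.245]
ft_force: [-1.5, 2.3, 7.7]
opening: 38.7
finger_force: 99.5
time_s: 2.85
tool_pos: [553.2, -272.0, 33.6]
tcp_rot: [3.14, -0.003, 0.245]
ft_force: [-1.7, 1.8, 8.6]
opening: 38.2
finger_force: 99.5
```

```bash
python3 -m handwheel '[[0,0,0.05,0],[0,0,0.12,0],[0,0,0.24,0],[0,0,0.4,0],[0,0,0.56,0]]';python3 -m handwheel '[[0,0,0.04,0],[0,0,0.04,0],[0,0,0.04,0]]'
python3 - <<'E'
from workcell import imaging,sensors
import cv2,numpy as np
for i in range(3):
    d=imaging.snapshot("scene");s=sensors.get_state();print(s["tool_pos"],s["tcp_rot"],s["ft_force"],s["ft_torque"])
d2=imaging.snapshot("wrist")
cv2.imwrite("pics/g1.png",np.hstack([d2["image"][:,:,::-1][100:480,170:470],cv2.resize(d["image"][150:340,100:350,::-1],None,fx=2,fy=2)]))
E
```

```text
time_s: 3.35
tool_pos: [551.7, -271.4, 174.0]
tcp_rot: [3.141, -0.001, 0.245]
ft_force: [0.9, -0.3, -4.7]
opening: 38.5
finger_force: 101.2
time_s: 3.65
tool_pos: [551.3, -271.4, 180.3]
tcp_rot: [-3.141, 0.001, 0.245]
ft_force: [-1.3, 0.2, -6.9]
opening: 38.3
finger_force: 101.6
[ 551.11527452 -271.27331601  179.66908092] [-3.14016956e+00  1.76608358e-03  2.44721688e-01] [ 1.19285729 -0.31278823 -5.62316313] [-0.0294613  -0.00283302  0.02217229]
[ 551.15897036 -271.22038392  179.48488435] [-3.13992028e+00  1.98682603e-03  2.44839099e-01] [ 0.05210974 -0.55140316 -4.92594082] [ 0.01495154 -0.02530629 -0.01689258]
[ 551.26895049 -271.26653561  179.5345474 ] [-3.13991988e+00  1.89772413e-03  2.44788226e-01] [-0.15414488 -0.03276278 -4.65418567] [ 0.04309702 -0.03413278  0.01814176]
```

View pics/g1.png

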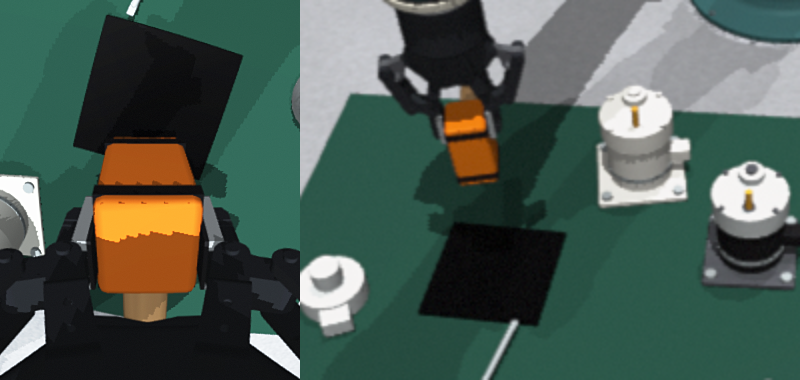

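Held upright, with the grip offset at about 27.6 mm (TCP above the face). Arm stiffness is about 3 N/mm. Moving over pin 1.

```bash
python3 -m handwheel '[[-0.01,0.1,0,-0.05],[-0.02,0.25,0,-0.1],[-0.03,0.4,0,-0.15],[-0.044,0.5415,0,-0.2]]'; python3 -m handwheel '[[-0.01,0.17,0,-0.05],[-0.02,0.34,0,-0.1],[-0.03,0.46,0,-0.15],[-0.044,0.5415,0,-0.2],[-0.044,0.5415,0,-0.2]]'; python3 -m handwheel '[[0,0,0,0],[0,0,0,0],[0,0,0,0]]'
python3 - <<'E'
from h import *
from workcell import imaging,sensors
s=sensors.get_state();print(s["tool_pos"],s["tcp_rot"])
d=imaging.snapshot("scene");e=imaging.snapshot("top")
cv2.imwrite("pics/p1.png",np.hstack([cv2.resize(d["image"][190:310,270:390,::-1],None,fx=3,fy=3),cv2.resize(e["image"][150:270,250:370,::-1],None,fx=3,fy=3)]))
E
```

```text
time_s: 4.25
tool_pos: [540.5, -134.5, 180.3]
tcp_rot: [-3.141, 0.001, 0.144]
ft_force: [-0.2, -0.0, -4.7]
opening: 38.4
finger_force: 101.7
time_s: 4.75
tool_pos: [529.3, 2.5, 180.5]
tcp_rot: [-3.14, 0.001, 0.048]
ft_force: [-0.3, -0.4, -6.0]
opening: 38.8
finger_force: 101.6
time_s: 5.05
tool_pos: [530.0, -1.7, 180.8]
tcp_rot: [3.142, 0.0, 0.044]
ft_force: [0.3, 0.5, -5.1]
opening: 38.6
finger_force: 101.6
[530.00945485  -1.71297426 180.83939835] [3.14155570e+00 3.97173881e-04 4.36127166e-02]
```

View pics/p1.png

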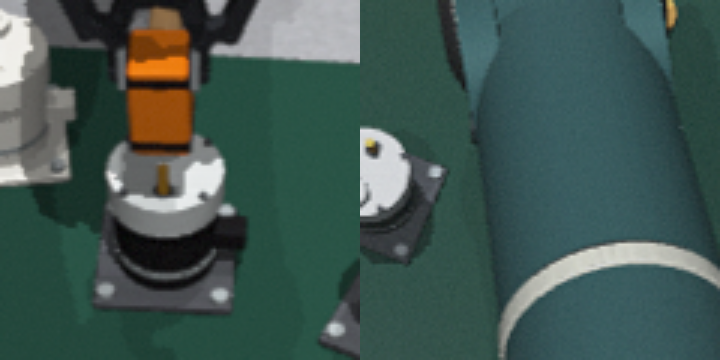

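The head is centred above pin 1 laterally (head 161 and pin 163 in the crop). Descending.

```bash
python3 -m handwheel '[[0,0,-0.04,0],[0,0,-0.08,0],[0,0,-0.1,0],[0,0,-0.1,0]]'; for i in 1 2; do python3 -m handwheel '[[0,0,-0.008,0],[0,0,-0.016,0],[0,0,-0.016,0]]' | grep -E 'tool_pos|ft_f'; done
```

```text
time_s: 5.55
tool_pos: [529.4, -0.8, 154.9]
tcp_rot: [-3.141, 0.002, 0.045]
ft_force: [-0.2, 1.0, -5.3]
opening: 38.5
finger_force: 101.8
tool_pos: [530.0, -0.8, 152.0]
ft_force: [0.0, -0.1, -4.6]
tool_pos: [530.1, -0.8, 148.1]
ft_force: [0.4, 0.2, -3.1]
```

```bash
for i in 1 2 3 4; do python3 -m handwheel '[[0,0,-0.008,0],[0,0,-0.008,0]]' | grep -E 'tool_pos|ft_f'; done
```

```text
tool_pos: [530.1, -0.8, 146.1]
ft_force: [-0.1, -0.7, 0.3]
tool_pos: [530.1, -0.8, 144.0]
ft_force: [0.5, -0.6, 0.9]
tool_pos: [530.1, -0.8, 141.9]
ft_force: [0.8, -0.0, 0.2]
tool_pos: [530.0, -0.8, 139.9]
ft_force: [1.0, -0.1, 0.5]
```

```bash
for i in 1 2 3; do python3 -m handwheel '[[0,0,-0.004,0],[0,0,-0.004,0]]' | grep -E 'tool_pos|ft_f'; done
python3 - <<'E'
from h import *
from workcell import imaging,sensors
d=imaging.snapshot("scene");e=imaging.snapshot("wrist")
cv2.imwrite("pics/p2.png",np.hstack([cv2.resize(d["image"][190:310,270:390,::-1],None,fx=4,fy=4),e["image"][:,170:470,::-1]]))
E
```

```text
tool_pos: [530.0, -0.8, 139.0]
ft_force: [0.8, 0.5, 2.2]
tool_pos: [530.0, -0.8, 138.0]
ft_force: [0.8, -0.1, 1.8]
tool_pos: [530.0, -0.8, 137.0]
ft_force: [2.0, 0.3, 2.6]
```

View pics/p2.png

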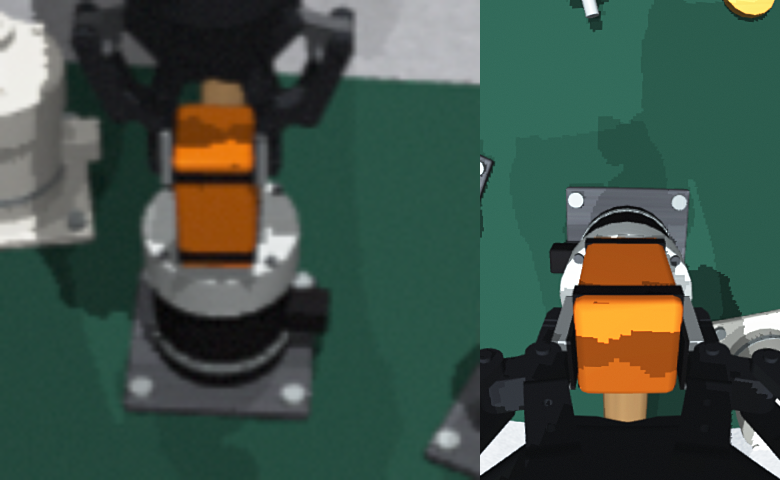

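The mallet is upright on the pin, with its face at about 109 mm and the pin still sliding at low force. Continuing in 1 mm steps.

```bash
for i in 1 2 3 4 5; do python3 -m handwheel '[[0,0,-0.004,0],[0,0,-0.004,0]]' | grep -E 'tool_pos|ft_f'; done
```

```text
tool_pos: [530.0, -0.8, 136.0]
ft_force: [1.1, -1.0, 2.1]
tool_pos: [530.0, -0.8, 135.0]
ft_force: [1.7, 0.6, 2.2]
tool_pos: [530.0, -0.8, 133.9]
ft_force: [2.1, -0.1, 3.0]
tool_pos: [530.0, -0.8, 133.0]
ft_force: [2.2, -0.1, 3.0]
tool_pos: [530.0, -0.8, 131.9]
ft_force: [2.6, 0.0, 2.1]
```

```bash
for i in 1 2; do python3 -m handwheel '[[0,0,-0.002,0],[0,0,-0.002,0]]' | grep -E 'tool_pos|ft_f'; done
```

```text
tool_pos: [530.0, -0.8, 131.5]
ft_force: [2.5, -0.9, 3.5]
tool_pos: [530.0, -0.8, 131.0]
ft_force: [1.1, 0.1, 4.4]
```

```bash
for i in 1 2; do python3 -m handwheel '[[0,0,-0.002,0],[0,0,-0.002,0]]' | grep -E 'tool_pos|ft_f'; done
```

```text
tool_pos: [530.0, -0.8, 130.5]
ft_force: [1.8, 0.1, 2.9]
tool_pos: [530.0, -0.8, 130.1]
ft_force: [1.2, 0.2, 5.0]
```

```bash
python3 -m handwheel '[[0,0,-0.002,0],[0,0,-0.002,0]]' | grep -E 'tool_pos|ft_f'; python3 - <<'E'
from workcell import imaging,sensors
import numpy as np
F=[]
for i in range(5): imaging.snapshot("scene");s=sensors.get_state();F.append(np.r_[s["ft_force"],s["tool_pos"]])
print(np.mean(F,0),np.std(F,0))
E
```

```text
tool_pos: [530.2, -0.8, 129.9]
ft_force: [-0.1, 0.7, 11.2]
[-2.11426835e-01 -2.07277225e-02  1.06736770e+01  5.30172869e+02
 -7.84267462e-01  1.29926816e+02] [0.2037849  0.30972352 0.55399318 0.01325266 0.01339809 0.0157146 ]
```

```bash
python3 -m handwheel '[[0,0,-0.002,0],[0,0,-0.002,0]]' | grep -E 'tool_pos|ft_f'
```

```text
tool_pos: [530.4, -0.8, 129.8]
ft_force: [-2.2, 0.0, 16.0]
```

Pin 1 is solid at TCP z ≈ 129.9: force climbs while the height holds. Lifting and moving to pin 2.

```bash
python3 -m handwheel '[[0,0,0.05,0],[0,0,0.15,0],[0,0,0.21,0],[0.02,0.1,0.21,-0.1],[0.04,0.2,0.21,-0.25]]'; python3 -m handwheel '[[0.03,0.13,0,-0.2],[0.07,0.28,0,-0.4],[0.1,0.4,0,-0.55],[0.124,0.472,0,-0.66],[0.124,0.472,0,-0.66]]'; python3 -m handwheel '[[0,0,0,0],[0,0,0,0],[0,0,0,0]]'
python3 - <<'E'
from h import *
from workcell import imaging,sensors
d=imaging.snapshot("scene");e=imaging.snapshot("wrist")
cv2.imwrite("pics/p3.png",np.hstack([cv2.resize(d["image"][200:320,350:470,::-1],None,fx=4,fy=4),e["image"][:,170:470,::-1]]))
hsv=cv2.cvtColor(d["image"],cv2.COLOR_RGB2HSV)
E
```

```text
time_s: 10.6
tool_pos: [539.6, 49.1, 181.9]
tcp_rot: [3.141, 0.001, -0.084]
ft_force: [-0.2, 0.8, -5.5]
opening: 38.6
finger_force: 101.8
time_s: 11.1
tool_pos: [570.2, 170.2, 181.1]
tcp_rot: [-3.142, 0.002, -0.408]
ft_force: [-0.2, -0.7, -4.6]
opening: 38.5
finger_force: 101.6
time_s: 11.4
tool_pos: [570.8, 166.1, 181.6]
tcp_rot: [3.141, 0.0, -0.411]
ft_force: [0.1, 0.4, -4.7]
opening: 39.2
finger_force: 101.7
```

View pics/p3.png

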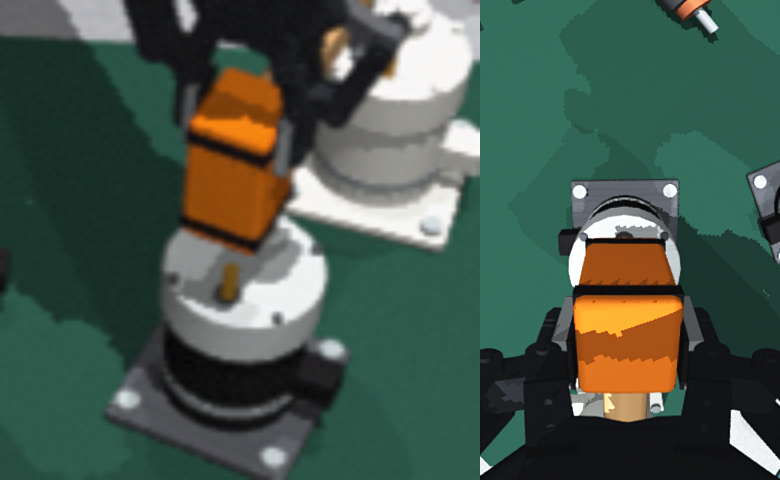

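The head sits squarely over pin 2, boss clear behind it. The handle passes above the white decoy with about 15 mm of margin at the stop.

```bash
python3 -m handwheel '[[0,0,-0.04,0],[0,0,-0.08,0],[0,0,-0.1,0],[0,0,-0.1,0]]'| grep -E 'tool_pos|ft_f'; for i in 1 2; do python3 -m handwheel '[[0,0,-0.008,0],[0,0,-0.016,0],[0,0,-0.016,0]]' | grep -E 'tool_pos|ft_f'; done;  for i in 1 2 3; do python3 -m handwheel '[[0,0,-0.008,0],[0,0,-0.008,0]]' | grep -E 'tool_pos|ft_f'; done
```

```text
tool_pos: [570.4, 166.9, 155.3]
ft_force: [1.3, -0.4, -4.1]
tool_pos: [571.0, 167.2, 152.5]
ft_force: [0.3, 0.1, -5.7]
tool_pos: [570.8, 167.1, 148.3]
ft_force: [0.4, 0.3, -5.1]
tool_pos: [570.9, 167.2, 146.3]
ft_force: [-0.9, -0.8, -4.7]
tool_pos: [571.1, 167.3, 144.7]
ft_force: [-1.0, -0.0, -2.9]
tool_pos: [571.2, 167.2, 142.7]
ft_force: [0.3, -0.3, 0.8]
```

```bash
for i in 1 2 3; do python3 -m handwheel '[[0,0,-0.004,0],[0,0,-0.004,0]]' | grep -E 'tool_pos|ft_f'; done; for i in 1 2; do python3 -m handwheel '[[0,0,-0.002,0],[0,0,-0.002,0]]' | grep -E 'tool_pos|ft_f'; done
```

```text
tool_pos: [571.1, 167.3, 141.7]
ft_force: [0.3, -0.5, 2.8]
tool_pos: [571.1, 167.2, 140.5]
ft_force: [0.3, -0.2, 2.5]
tool_pos: [571.1, 167.3, 139.5]
ft_force: [-0.2, -0.1, 2.6]
tool_pos: [571.0, 167.2, 139.0]
ft_force: [1.1, 0.9, 2.5]
tool_pos: [571.0, 167.2, 138.6]
ft_force: [1.7, 0.3, 2.4]
```

```bash
for i in 1 2; do python3 -m handwheel '[[0,0,-0.002,0],[0,0,-0.002,0]]' | grep -E 'tool_pos|ft_f'; done
```

```text
tool_pos: [571.0, 167.2, 138.1]
ft_force: [0.6, 0.0, 4.1]
tool_pos: [571.2, 167.3, 137.9]
ft_force: [-1.0, 0.4, 9.4]
```

```bash
python3 -m handwheel '[[0,0,-0.002,0],[0,0,-0.002,0]]' | grep -E 'tool_pos|ft_f'
```

```text
tool_pos: [571.3, 167.3, 137.8]
ft_force: [-2.1, -0.9, 14.1]
```

Pin 2 is solid at z ≈ 137.85, exactly 8 mm above the other. Lifting and returning to the pad.

```bash
python3 -m handwheel '[[0,0,0.05,0],[0,0,0.12,0],[0,0,0.18,0]]'| grep -E 'tool_pos|ft_f'; python3 -m handwheel '[[-0.007,-0.12,0,0.12],[-0.014,-0.3,0,0.24],[-0.02,-0.5,0,0.4],[-0.027,-0.69,0,0.52],[-0.034,-0.884,0,0.655]]'| grep -E 'tool_pos|ft_f';  python3 -m handwheel '[[-0.007,-0.19,0,0.12],[-0.014,-0.38,0,0.24],[-0.02,-0.57,0,0.4],[-0.027,-0.74,0,0.52],[-0.034,-0.884,0,0.655]]';  python3 -m handwheel '[[0,0,-0.1,0],[0,0,-0.25,0],[0,0,-0.38,0],[0,0,-0.5,0],[0,0,-0.54,0]]'
```

```text
tool_pos: [570.5, 167.1, 182.7]
ft_force: [-0.0, 0.6, -5.0]
tool_pos: [561.9, -55.6, 182.4]
ft_force: [1.1, -0.3, -5.1]
time_s: 16.0
tool_pos: [553.1, -277.4, 182.3]
tcp_rot: [-3.141, 0.001, 0.246]
ft_force: [1.4, -0.8, -4.6]
opening: 38.8
finger_force: 102.2
time_s: 16.5
tool_pos: [552.3, -274.1, 44.3]
tcp_rot: [-3.139, 0.003, 0.245]
ft_force: [-0.7, 0.7, -5.0]
opening: 38.3
finger_force: 101.7
```

```bash
python3 -m handwheel '[[0,0,-0.02,0],[0,0,-0.036,0],[0,0,-0.036,0],[0,0,-0.036,0]]'| grep -E 'tool_pos|ft_f'; for i in 1 2 3 4; do python3 -m handwheel '[[0,0,-0.004,0],[0,0,-0.004,0]]'| grep -E 'tool_pos|ft_f'; done
```

```text
tool_pos: [554.5, -275.1, 39.2]
ft_force: [-0.7, -0.0, -6.0]
tool_pos: [554.2, -274.9, 37.5]
ft_force: [-0.1, 0.2, -5.1]
tool_pos: [553.9, -274.8, 36.0]
ft_force: [0.3, -0.3, -5.1]
tool_pos: [553.9, -274.8, 34.9]
ft_force: [0.2, 0.5, -5.0]
tool_pos: [553.9, -274.8, 33.9]
ft_force: [0.4, 0.2, -5.2]
```

```bash
for i in 1 2 3; do python3 -m handwheel '[[0,0,-0.002,0],[0,0,-0.002,0]]'| grep -E 'tool_pos|ft_f'; done
```

```text
tool_pos: [554.0, -274.8, 33.7]
ft_force: [-1.2, 1.4, -2.1]
tool_pos: [554.2, -274.7, 33.6]
ft_force: [-3.9, 3.2, 5.9]
tool_pos: [554.2, -274.7, 33.6]
ft_force: [-5.9, 4.2, 13.9]
```

```bash
python3 -m handwheel '[[0,0,0.003,0],[0,0,0.003,0]]'| grep -E 'tool_pos|ft_f';python3 -m handwheel '[[0,0,0,0],[0,0,0,0],[0,0,0,0],[0,0,0,0],[0,0,0,0]]' 0 40; python3 -m handwheel '[[0,0,0.08,0],[0,0,0.24,0],[0,0,0.4,0],[0,0,0.6,0],[0,0,0.7,0]]';python3 -m handwheel '[[-0.1,-0.15,0,0],[-0.2,-0.3,0,0],[-0.3,-0.45,0,0],[-0.4,-0.6,0,0],[-0.4,-0.6,0,0]]'
python3 - <<'E'
from h import *
from workcell import imaging
imaging.snapshot("wrist")
d=imaging.snapshot("scene");cv2.imwrite("pics/end.png",d["image"][:,:,::-1])
E
```

```text
tool_pos: [554.2, -274.8, 33.6]
ft_force: [-1.8, 2.2, 4.4]
time_s: 19.0
tool_pos: [554.0, -274.8, 33.3]
tcp_rot: [-3.142, 0.0, 0.245]
ft_force: [0.4, -0.3, 0.2]
opening: 85.6
finger_force: 0.0
time_s: 19.5
tool_pos: [555.0, -275.2, 212.7]
tcp_rot: [3.139, -0.003, 0.245]
ft_force: [-1.0, -0.4, -1.5]
opening: 85.3
finger_force: 0.0
time_s: 20.0
tool_pos: [449.2, -430.6, 208.1]
tcp_rot: [3.14, 0.002, 0.236]
ft_force: [0.7, 0.3, -0.1]
opening: 85.4
finger_force: 0.0
```

View pics/end.png

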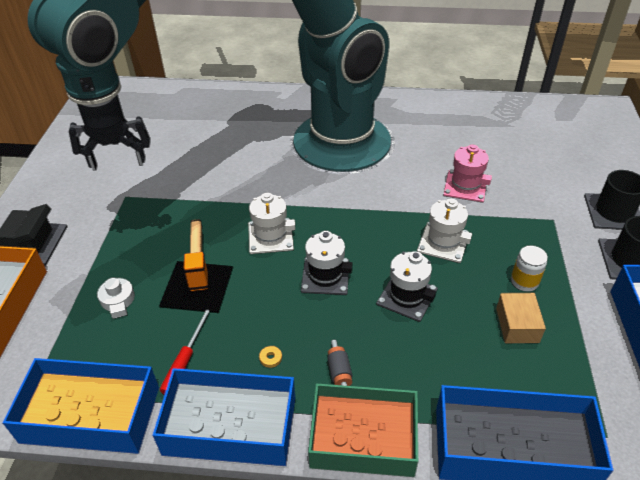

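The mallet stands upright on its pad at (196,270), both pins at (325,252) and (407,271) are down, and the bystanders haven't moved. Handing in.

```bash
python3 -c "
from workcell import arm
print(arm.close_job())"
```

```text
the job is handed in; nothing more can be done
None
```

I drove both pins down until each went solid on its stop, stood the mallet back upright on its pad and let go, and handed the job in at about 20 s; the hand-in returned no verdict.

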